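Back off the pressure screws of a printing press

TASK

The print is done: take the pressure off the little printing press. With a fingertip rolled against the knurled rims, never pinching a knob between the fingers, unscrew both pressure screws (anticlockwise seen from above) by two full turns each from where they stand now. Go from side to side a turn at a time so that the roller rises nearly level, leave the ink roller, jar and bottle standing about where they are, and finish clear of everything.

Things in the scene. Friction and masses are not known exactly. Their poses are not given: they have to be found in the camera images.
- press: table-top printing press, bolted down: green base 300 x 235 mm, two green cheeks, steel rollers, bed 420 x 142 mm along x. Origin on the table under its middle; x along the bed, y along the rollers to the cheek with the crank (left), z up. The cheeks' caps (92 x 30 mm, tops 174 mm high) lie at y = +92 and -92 mm; only the knobs stand above them. The crank reaches y = 205 mm, below 100 mm.
- left_screw (a joint): turn (rad) of the left pressure screw, at press y = +92 mm. 0: screwed right down; grows when unscrewed, anticlockwise seen from above, to a stop at 25 rad (4 turns). Starts at 0 to 0.6. Stays where it is left; turning it takes about 0.04 N m (1.5 N at the rim). Each turn raises knob, bearing block and that roller end by 4 mm.
- right_screw (a joint): the same for the right pressure screw (press y = -92 mm); also anticlockwise seen from above to unscrew.
- left_knob (a point): centre of the left screw's dark steel knob: on its vertical axis, at half height of the rim. Knob 20 mm high, 55 mm across the 24 upright ribs (3.6 mm thick, standing 2 mm proud) of its knurled rim, free all round. This point is 198 mm above the table with the screw right down; the rim's underside is then 14 mm above the cap. Below it a 26 mm collar.
- right_knob (a point): the same point of the right screw's knob, of the same shape and size.
- left_mark (a point): middle of the yellow line (18 x 6 mm, from near the middle to the rim) on top of the left knob, 15.5 mm off the axis; it turns with the knob. At joint value 0 it points along the press's -x, to the red index line on the cap.
- right_mark (a point): the same for the right knob.
- left_bearing (a point): centre of the left brass bearing block (42 x 30 x 40 mm) that holds that end of the upper roller; it rises 4 mm a turn of its screw. 108 mm above the table with the screw right down.
- right_bearing (a point): the same for the right brass bearing block.
- jar: loose paint jar, red with a white lid, 60 mm across, 70 mm high, upright on the table; origin at the centre of its underside. Leave alone.
- bottle: loose paint bottle, blue with a white cap, 56 mm across, 140 mm high, upright on the table; origin at the centre of its underside. Leave alone.
- brayer: loose ink roller lying on the table: black roller 90 mm wide, 32 mm across, wooden handle 100 mm long along its -x; about 170 mm long, 110 mm wide, 32 mm high; origin on the table where the steel fork meets the handle. Leave alone.

How it is judged:
By the outcome, as a careful person would: the job done as asked, in the order asked, and still so for the second after the job is handed in, with the robot touching nothing.
It also fails if it takes over 64 s, if anything falls off the work surface, if the arm or the gripper's body presses on something with over 40 N, if the wrist force passes 120 N, or if a joint passes its speed limit or range.

ROBOT

A 6-joint arm with a two-finger parallel gripper is mounted at the origin on the work surface. World frame = base frame: x ahead of the robot, y to its left, z up, the work surface at z = 0. Lengths are in m, angles in degrees, forces in N, time in s.
With the tool pointing down it reaches from about 0.275 to 0.85 m from the base axis. Payload 19 kg.
Tool frame: the origin (TCP) lies on the mounting face of the last link; the fingertips stand 173 mm ahead of it and the grasp point (between the pads) lies 155 mm ahead of it; z points along the fingers, y is the line along which they close (so a half turn about z gives the same grasp; the last joint's range is limited). The gripper opens to 85 mm and grips with 20 to 120 N. Pads are 22 mm wide; open, the fingers measure 114 mm over their backs; the gripper's body (76 mm by 85 mm) begins 54 mm behind the grasp point. The pads swing forward as they close: fully open they stand 13 mm farther back than shut.
Start: joints at [-7.678, 8.623, 82.357, -0, 89.026, -7.678], TCP at [0.575, -0, 0.405] pointing down, gripper open.
Joint ranges: [-160.23, 160.23], [-39.13, 120.54], [6.94, 153.29], [-79.49, 259.48], [9.18, 160.14], [-161.06, 161.06]. Speed limits (degrees/s): [108.29, 108.29, 127.2, 172.46, 172.46, 172.46].

INTERFACE

Orientations are given as [roll, pitch, yaw] about the fixed x, y, z axes, in that order (R = Rz(yaw) Ry(pitch) Rx(roll)).
In Python, from bench import robot, get_image, order, finder gives the robot as it stands. The module is installed in compiled form; this text tells all that it offers.
- The arm moves only by the tool apply_moves, never from a script. Its argument "moves" is a list of rows, each a list of 3 entries, a list of its own where there are three numbers: the shift along the tool's x, y, z in mm, then the turn about the tool's z in degrees, then the finger opening in mm, from 0 to 85.4. In form: [[[x, y, z], turn, fingers], ...]. A call has 1 to 5 rows; each row shifts and turns the commanded pose from where the row before left it, along the tool's axes as they then stand; what a row does not reach is not made up. A row lasts 1/8 s, in which the tool goes at most 62.5 mm and 10.7 degrees, less where a joint would pass 70% of its speed; a pose out of reach is approached as far as the arm can. A call with a gripper value outside its range is refused whole. The fingers move at their own pace and stop on an object; the grip force is fixed at half the most. Time passes only in rows, so rows that do not move let the fingers close. It gives the time, the measured TCP pose, the force, the opening and the grip force at its end, in the units of the state.
- robot.observe(): the state, without advancing time (a new reading comes with each control period).
- get_image(name): name is "scene" or "side" or "wrist"; returns a dict with "color" (480x640x3 uint8, red, green, blue), "K" (3x3 intrinsics, pixels), "R" (3x3) and "t" (3): a world point X has camera coordinates R X + t. Camera axes: x right, y down, z forward; pixel columns grow to the right and rows downward; lengths in m; the calibration is good to about 2 mm. A picture is of the moment at which its call begins. There is no depth.
- order.hand_in(): hands the job in; it is judged then, once.
Trained networks look in a picture, given as the dict that the camera call returned (one of the last four; its "shot" number tells which), for a name from the list of things; names that differ only in an ending like _2 or _b are one class to them, and where a whole thing is asked for, a point or a joint stands for the part that bears it (a point fixed in the world has none). Each returns a list of dicts, best first, with "conf" (0 to 1); they miss things now and then, are a little off and sometimes report something else, mostly with a low value. They report only what shows in the picture. A call takes as long as a camera call.
- finder.outline_of(picture, target): "region" (480x640 bool, what is visible of it) and "point" ([row, column] in pixels, amid what is visible of it).
The state is a dict: "clock": time; "qpos": joint angles; "qvel": joint speeds; "effort": joint torques, N m; "tool_pos": TCP position; "eef_rot": TCP orientation; "force": force on the tool from outside, world axes, zero at the start; "ft_torque": the same for the moment, N m; "opening": finger opening in m; "grasp_force": force on a finger pad.
Only numpy, scipy, OpenCV 4.12 (cv2) and the standard library are available. Lean on these libraries where they do the work, as an engineer would, in place of code of your own. Each camera call takes 0.05 s, during which the arm holds its last target. There are 200 camera calls.

## Working session

There is one attempt and no reset: what is moved stays moved. The work goes in short steps, Python scripts to look and compute and a tool call to move; the robot and the scene stay as the last step left them, time stands still between calls to the robot, and variables do not carry over. Pictures are saved under pics/ and viewed, at most 10 in all, crops included, and the job is handed in when it is done.

Besides the shell and the picture viewer there is one more tool, called as name([rows], argument=value, ...), one row to a line, values as JSON. apply_moves: Moves the arm, as the interface text tells. Its arguments: {"type":"object","properties":{"moves":{"type":"array"}},"required":["moves"]}

```bash
mkdir -p pics; cat > h.py <<'E'
import numpy as np, cv2
from bench import robot, get_image, order, finder
def ray(p,rc):
    d=np.linalg.inv(p["K"])@np.array([rc[1],rc[0],1.]); R=np.array(p["R"]); return -R.T@np.array(p["t"]), R.T@d
def onz(p,rc,z):
    c,d=ray(p,rc); return c+d*(z-c[2])/d[2]
def tri(obs):
    A=np.zeros((3,3));b=np.zeros(3)
    for p,rc in obs:
        c,d=ray(p,rc); d=d/np.linalg.norm(d); M=np.eye(3)-np.outer(d,d); A+=M;b+=M@c
    return np.linalg.solve(A,b)
def proj(p,X):
    q=p["K"]@(np.array(p["R"])@np.array(X)+p["t"]); return q[:2]/q[2]
def save(n,im): cv2.imwrite("pics/"+n,im[:,:,::-1])
E
python3 - <<'E'
from h import *
P={n:get_image(n) for n in("scene","side","wrist")}
for n in P: save(n+"0.png",P[n]["color"]); print(n,-np.array(P[n]["R"]).T@P[n]["t"])
for t in("left_knob","right_knob","left_mark","right_mark","jar","bottle","brayer","press"):
    for n in P:
        r=finder.outline_of(P[n],t)
        print(t,n,[(round(x["conf"],2),np.round(x["point"]).tolist(),np.round(onz(P[n],x["point"],.2 if 'k' in t else .05),3).tolist()) for x in r[:3]])
s=robot.observe(); print({k:np.round(v,3) for k,v in s.items()})
big=np.hstack([cv2.resize(P[n]["color"],(400,300)) for n in("scene","side")])
save("a.png",big)
E
```

```text
scene [1.00159933 0.28586931 0.87720838]
side [ 0.35932837 -0.62935067  0.68114882]
wrist [0.57479966 0.07903647 0.37422443]
left_knob scene [(0.86, [233.0, 338.0], [0.587, 0.084, 0.2]), (0.2, [238.0, 340.0], [0.594, 0.091, 0.2])]
left_knob side [(0.69, [174.0, 344.0], [0.597, 0.088, 0.2])]
left_knob wrist [(0.58, [99.0, 356.0], [0.592, 0.088, 0.2])]
right_knob scene [(0.95, [194.0, 254.0], [0.583, -0.094, 0.2]), (0.6, [264.0, 405.0], [0.588, 0.211, 0.2])]
right_knob side [(0.8, [249.0, 367.0], [0.573, -0.105, 0.2])]
right_knob wrist [(0.74, [411.0, 319.0], [0.576, -0.078, 0.2]), (0.54, [96.0, 354.0], [0.591, 0.089, 0.2])]
left_mark scene [(0.87, [238.0, 338.0], [0.595, 0.088, 0.2])]
left_mark side [(0.95, [178.0, 339.0], [0.585, 0.078, 0.2])]
left_mark wrist [(0.78, [98.0, 360.0], [0.593, 0.088, 0.2])]
right_mark scene [(0.63, [193.0, 258.0], [0.579, -0.089, 0.2]), (0.3, [265.0, 406.0], [0.589, 0.211, 0.2])]
right_mark side [(0.8, [251.0, 368.0], [0.572, -0.109, 0.2])]
right_mark wrist [(0.97, [412.0, 319.0], [0.576, -0.079, 0.2]), (0.68, [6.0, 229.0], [0.539, 0.123, 0.2])]
jar scen
[... 912 characters left out ...]
[281.0, 296.0], [0.637, 0.019, 0.05])]
press side [(0.96, [277.0, 350.0], [0.587, -0.006, 0.05])]
press wrist [(0.87, [208.0, 365.0], [0.617, 0.006, 0.05])]
{'clock': np.float64(1.35), 'qpos': array([-7.6770e+00,  8.6260e+00,  8.2358e+01, -1.0000e-03,  8.9023e+01,
       -7.6770e+00]), 'qvel': array([-0.004,  0.047, -0.059,  0.004,  0.072,  0.057]), 'effort': array([ 0.0000e+00, -7.1281e+01, -5.7104e+01, -0.0000e+00,  2.0000e-03,
        0.0000e+00]), 'tool_pos': array([ 0.575, -0.   ,  0.405]), 'eef_rot': array([-179.993,    0.   ,   90.   ]), 'force': array([-0.376,  0.367, -0.559]), 'ft_torque': array([-0.008,  0.012, -0.057]), 'grasp_force': np.float64(0.0), 'opening': np.float64(0.086)}
```

View pics/scene0.png

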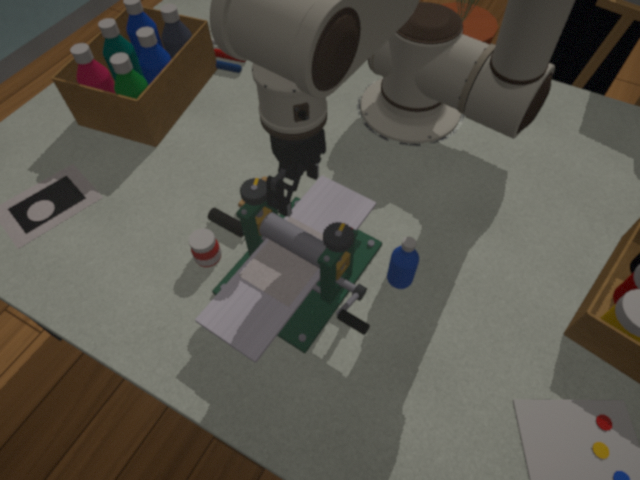

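View pics/wrist0.png

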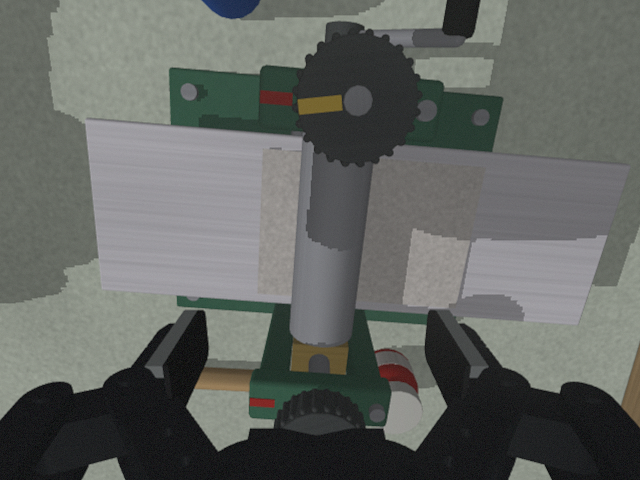

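The scene view shows the press with its left knob at about (338, 235) and its right knob at (255, 192). The wrist view shows the left knob centred near column 357, row 100, with its mark pointing at the index (-x). The right knob is partly hidden. Next I close the fingers and look at the right knob from above.

apply_moves([
  [[-45,0,0],0,0],
  [[-45,0,0],0,0],
  [[-45,0,0],0,0],
  [[-35,0,0],0,0],
  [[0,0,0],0,0],
])

```text
clock: 1.98
tool_pos: [0.5748, -0.1721, 0.4043]
eef_rot: [-180.0, 0.0, 89.8]
force: [0.7, 0.7, -0.2]
opening: -0.0003
grasp_force: 0.0
```

```bash
cat >> h.py <<'E'
def fitcirc(xy):
    A=np.c_[2*xy,np.ones(len(xy))]; s=np.linalg.lstsq(A,(xy**2).sum(1),rcond=None)[0]; return s[:2],np.sqrt(s[2]+s[:2]@s[:2])
def knob(p,side,z):
    """centre (world) of knob from top-plane outline; mark angle deg ; z=top of knob"""
    o=finder.outline_of(p,side+"_knob")[0]; reg=o["region"].astype(np.uint8)
    c=max(cv2.findContours(reg,cv2.RETR_EXTERNAL,cv2.CHAIN_APPROX_NONE)[0],key=cv2.contourArea)
    h=cv2.convexHull(c)[:,0,:]
    w=np.array([onz(p,(v,u),z)[:2] for u,v in h])
    (ex,r)=cv2.minEnclosingCircle((w*1e3).astype(np.float32))
    hsv=cv2.cvtColor(p["color"],cv2.COLOR_RGB2HSV)
    k=cv2.dilate(cv2.fillPoly(np.zeros((480,640),np.uint8),[h],1),np.ones((5,5)))
    m=(cv2.inRange(hsv,(20,120,60),(34,255,255))>0)&(k>0)
    v,u=np.nonzero(m); M=np.array([onz(p,(a,b),z)[:2] for a,b in zip(v,u)])*1e3
    mc=M.mean(0); ax=np.linalg.svd(M-mc,full_matrices=False)[2][0]
    return dict(conf=round(o["conf"],2),c=np.round(ex,1),r=round(r,1),mark=np.round(mc,1),n=len(M),axis=np.round(np.degrees(np.arctan2(ax[1],ax[0])),1),
      ang=np.round(np.degrees(np.arctan2(*(mc-ex)[::-1])),1))
E
python3 - <<'E'
from h import *
p=get_image("wrist"); save("w1.png",p["color"])
print(knob(p,"right",.208)); print(knob(p,"left",.208))
s=robot.observe(); print(s["clock"],s["tool_pos"],s["opening"],s["force"])
E
```

```text
{'conf': 0.69, 'c': array([576.5, -96.1]), 'r': 27.1, 'mark': array([ 561.8, -102. ]), 'n': 630, 'axis': np.float64(-159.2), 'ang': np.float64(-158.2)}Traceback (most recent call last):
  File "<stdin>", line 3, in <module>
  File "h.py", line 19, in knob
    o=finder.outline_of(p,side+"_knob")[0]; reg=o["region"].astype(np.uint8)
      ~~~~~~~~~~~~~~~~~~~~~~~~~~~~~~~~~^^^
IndexError: list index out of range
```

View pics/w1.png

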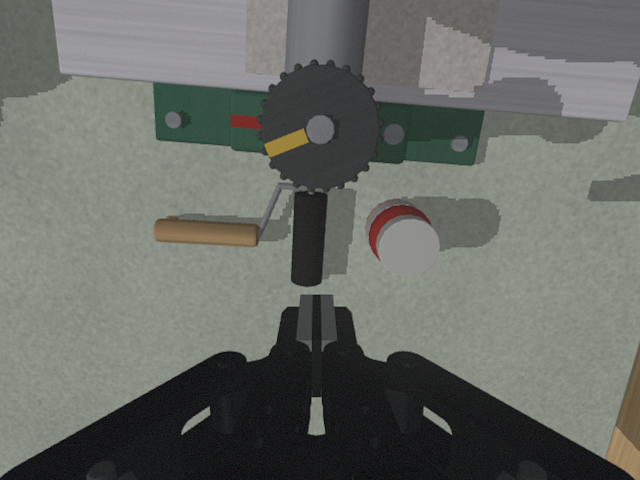

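The wrist view shows the right knob centred near (320, 128), its yellow mark pointing left and slightly down, with the index at (245, 121). The closed fingertip is at (317, 300). I'll use the closed tip as a rubbing block, going down on the -x side of the right knob and then creeping in.

apply_moves([
  [[40,-22,0],0,0],
  [[40,-22,0],0,0],
  [[5,-3,22],0,0],
  [[0,0,25],0,0],
  [[0,6,0],0,0],
])

```text
clock: 2.75
tool_pos: [0.5337, -0.0839, 0.3567]
eef_rot: [-179.9, -0.0, 90.1]
force: [-0.1, -0.2, -0.1]
opening: -0.0
grasp_force: 0.0
```

apply_moves([
  [[0,2,0],0,0],
  [[0,2,0],0,0],
  [[0,0,0],0,0],
])

```text
clock: 3.12
tool_pos: [0.5381, -0.0849, 0.3586]
eef_rot: [180.0, -0.0, 90.0]
force: [-4.6, 3.5, 4.8]
opening: 0.0
grasp_force: 3.5
```

apply_moves([
  [[-7,1,0],0,0],
  [[-8,0,0],0,0],
  [[-7,0,0],0,0],
  [[0,0,0],0,0],
])

```text
clock: 3.62
tool_pos: [0.5381, -0.1077, 0.3586]
eef_rot: [-179.8, 0.1, 90.0]
force: [-20.4, -4.4, 11.8]
opening: 0.0001
grasp_force: 10.7
```

```bash
python3 - <<'E'
from h import *
s=robot.observe(); print(s["clock"],s["tool_pos"],s["force"])
for n in("scene","side","wrist"):
    p=get_image(n); save("t1%s.png"%n,p["color"])
    try: print(n,knob(p,"right",.2085))
    except Exception as e: print(n,e)
E
```

```text
3.625 [ 0.53809869 -0.10772202  0.35862802] [-20.39921187  -4.4380896   11.75669097]
scene {'conf': 0.62, 'c': array([583.7, -92.3]), 'r': 32.4, 'mark': array([ 571.4, -112.5]), 'n': 23, 'axis': np.float64(-114.4), 'ang': np.float64(-121.2)}
side {'conf': 0.64, 'c': array([ 577.6, -111.3]), 'r': 33.2, 'mark': array([ 571.3, -112. ]), 'n': 48, 'axis': np.float64(-109.4), 'ang': np.float64(-173.1)}
wrist {'conf': 0.86, 'c': array([576.4, -90.7]), 'r': 30.9, 'mark': array([571.7, -96.2]), 'n': 385, 'axis': np.float64(-80.8), 'ang': np.float64(-130.5)}
```

apply_moves([
  [[-10,2,0],0,0],
  [[-8.5,6,0],0,0],
  [[0,0,0],0,0],
])

```text
clock: 4.3
tool_pos: [0.5472, -0.1261, 0.3581]
eef_rot: [180.0, 0.0, 90.0]
force: [-0.3, -1.8, 0.4]
opening: 0.0003
grasp_force: 1.0
```

apply_moves([
  [[2,2,0],0,0],
  [[0,0,0],0,0],
])

```text
clock: 4.55
tool_pos: [0.5486, -0.1238, 0.358]
eef_rot: [-179.9, 0.1, 90.0]
force: [-8.8, -9.9, 3.4]
opening: -0.0002
grasp_force: 6.6
```

```bash
cat >> h.py <<'E'
def mk(c,z,side="right",cams=("scene","side","wrist")):
    s=robot.observe(); print(round(s["clock"],2),np.round(s["tool_pos"]*1e3,1),np.round(s["force"],1))
    for n in cams:
        p=get_image(n); hsv=cv2.cvtColor(p["color"],cv2.COLOR_RGB2HSV)
        th=np.arange(0,360,10); P=np.array([proj(p,[(c[0]+24*np.cos(a))/1e3,(c[1]+24*np.sin(a))/1e3,z]) for a in np.radians(th)]).astype(np.int32)
        k=cv2.fillPoly(np.zeros((480,640),np.uint8),[P],1)
        v,u=np.nonzero((cv2.inRange(hsv,(20,120,50),(34,255,255))>0)&(k>0))
        if len(v)<5: print(n,"none");continue
        m=np.mean([onz(p,(a,b),z)[:2] for a,b in zip(v,u)],0)*1e3; d=m-c
        print(n,len(v),"ang",round(float(np.degrees(np.arctan2(d[1],d[0]))),1),"rad",round(float(np.hypot(*d)),1))
        save("last_%s.png"%n,p["color"])
E
python3 - <<'E'
from h import *
mk((576.5,-96.1),.209)
E
```

```text
4.55 [ 548.6 -123.8  358. ] [-8.8 -9.9  3.4]
scene 28 ang -65.4 rad 16.7
side 14 ang -61.6 rad 20.9
wrist 695 ang -62.4 rad 15.7
```

apply_moves([
  [[-7,10.5,0],0,0],
  [[-2.5,12.5,0],0,0],
  [[0,10,0],0,0],
  [[0,0,0],0,0],
])

```text
clock: 5.2
tool_pos: [0.5826, -0.1341, 0.3586]
eef_rot: [179.9, 0.2, 90.0]
force: [3.0, -17.8, 3.9]
opening: 0.0
grasp_force: 9.0
```

apply_moves([
  [[2.5,12.5,0],0,0],
  [[7,10.5,0],0,0],
  [[0,0,0],0,0],
])

```text
clock: 5.58
tool_pos: [0.6058, -0.1232, 0.3583]
eef_rot: [179.9, 0.1, 90.0]
force: [5.7, -4.7, 2.8]
opening: -0.0001
grasp_force: 3.6
```

```bash
python3 - <<'E'
from h import *
mk((576.5,-96.1),.2105)
E
```

```text
5.58 [ 605.8 -123.2  358.3] [ 5.7 -4.7  2.8]
scene 34 ang 77.4 rad 13.8
side 5 ang 87.5 rad 10.5
wrist 1035 ang 78.1 rad 14.7
```

apply_moves([
  [[11,6.5,0],0,0],
  [[12.5,2,0],0,0],
  [[10,0,0],0,0],
  [[0,0,0],0,0],
])

```text
clock: 6.22
tool_pos: [0.6147, -0.0886, 0.3592]
eef_rot: [179.6, -0.0, 90.1]
force: [20.0, 4.1, 5.2]
opening: -0.0002
grasp_force: 9.8
```

```bash
python3 - <<'E'
from h import *
mk((576.5,-96.1),.211)
E
```

```text
6.22 [614.7 -88.6 359.2] [20.   4.1  5.2]
scene 21 ang 165.4 rad 19.3
side 55 ang 160.4 rad 15.1
wrist 752 ang 166.6 rad 15.7
```

apply_moves([
  [[12.5,-2.5,0],0,0],
  [[3,-1.5,0],0,0],
  [[0,0,0],0,0],
])

```text
clock: 6.75
tool_pos: [0.6096, -0.0739, 0.3581]
eef_rot: [179.9, -0.0, 90.0]
force: [5.5, 2.3, 2.4]
opening: -0.0002
grasp_force: 2.4
```

```bash
python3 - <<'E'
from h import *
mk((576.5,-96.1),.212)
E
```

```text
6.75 [609.6 -73.9 358.1] [5.5 2.3 2.4]
scene none
side 50 ang -161.8 rad 15.6
wrist 190 ang -152.5 rad 12.5
```

apply_moves([
  [[8,12,0],0,0],
  [[0,0,-25],0,0],
  [[20,0,-24],0,0],
  [[40,-20,0],0,0],
  [[17,-12,0],0,0],
])

```text
clock: 7.52
tool_pos: [0.5892, 0.0123, 0.4065]
eef_rot: [-180.0, -0.0, 90.1]
force: [-0.2, -0.3, -0.0]
opening: -0.0003
grasp_force: 0.0
```

apply_moves([
  [[0,0,0],0,0],
  [[0,0,0],0,0],
])

```text
clock: 7.78
tool_pos: [0.5899, 0.0101, 0.4064]
eef_rot: [-180.0, 0.0, 90.0]
force: [-0.2, -0.0, -0.3]
opening: -0.0001
grasp_force: 0.0
```

```bash
python3 - <<'E'
from h import *
p=get_image("wrist"); save("w2.png",p["color"])
k=knob(p,"left",.208); print(k)
mk(k["c"],.208); mk((576.5,-96.1),.212)
E
```

```text
{'conf': 0.63, 'c': array([591.6,  87.2]), 'r': 27.2, 'mark': array([575.9,  85.4]), 'n': 628, 'axis': np.float64(-174.4), 'ang': np.float64(-173.5)}
7.88 [589.9   9.8 406.3] [-0.5 -0.7  0.1]
scene 31 ang -170.4 rad 15.1
side 38 ang -170.0 rad 15.5
wrist 605 ang -173.6 rad 15.4
8.03 [589.8   9.9 406.4] [-0.7 -0.1  0.7]
scene 26 ang -159.1 rad 16.6
side 50 ang -161.8 rad 15.6
wrist none
```

View pics/w2.png

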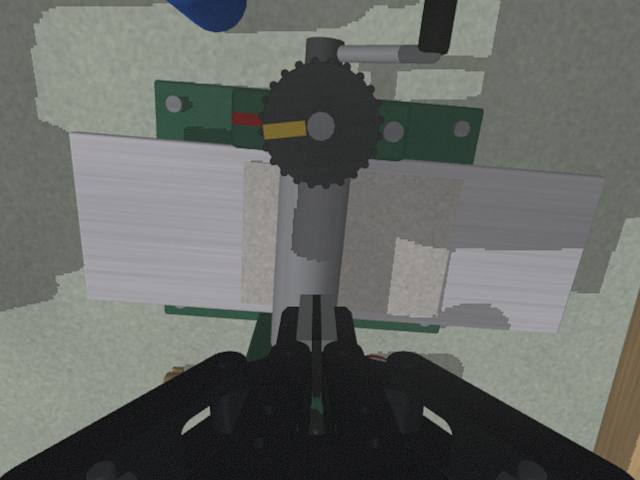

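The left knob is centred near (321, 126) in the wrist view, with its mark just below the index. It gets the same path, shifted over.

apply_moves([
  [[28,-40,0],0,0],
  [[40,-6.5,0],0,0],
  [[20,0,24],0,0],
  [[0,0,25],0,0],
  [[0,7,0],0,0],
])

```text
clock: 8.8
tool_pos: [0.5498, 0.0986, 0.3565]
eef_rot: [-179.8, 0.0, 90.0]
force: [-0.5, 0.3, -0.1]
opening: 0.0
grasp_force: 0.0
```

apply_moves([
  [[0,3,0],0,0],
  [[-7,1,0],0,0],
  [[-8,0,0],0,0],
  [[-7,0,0],0,0],
  [[0,0,0],0,0],
])

```text
clock: 9.43
tool_pos: [0.5533, 0.0757, 0.3586]
eef_rot: [-179.8, 0.0, 90.0]
force: [-20.8, -5.1, 5.6]
opening: 0.0003
grasp_force: 10.5
```

apply_moves([
  [[-9.5,3,0],0,0],
  [[-7,7,0],0,0],
  [[-7,10.5,0],0,0],
  [[-2.5,12.5,0],0,0],
  [[0,10,0],0,0],
])

```text
clock: 10.05
tool_pos: [0.5978, 0.0488, 0.3594]
eef_rot: [179.9, 0.2, 89.9]
force: [-2.1, -13.5, 5.7]
opening: 0.0003
grasp_force: 6.9
```

apply_moves([
  [[2.5,12.5,0],0,0],
  [[7,10.5,0],0,0],
  [[0,0,0],0,0],
])

```text
clock: 10.42
tool_pos: [0.6214, 0.0591, 0.3595]
eef_rot: [179.8, 0.1, 89.9]
force: [8.3, -7.1, 3.3]
opening: -0.0003
grasp_force: 4.2
```

```bash
python3 - <<'E'
from h import *
mk((591.6,87.2),.210)
E
```

```text
10.43 [621.4  59.1 359.5] [ 8.3 -7.1  3.3]
scene 43 ang 55.5 rad 14.1
side 7 ang 57.3 rad 12.5
wrist 988 ang 55.4 rad 14.6
```

apply_moves([
  [[11,6.5,0],0,0],
  [[12.5,2,0],0,0],
  [[10,0,0],0,0],
  [[12.5,-2.5,0],0,0],
  [[4.5,-2,0],0,0],
])

```text
clock: 11.2
tool_pos: [0.6247, 0.1107, 0.3595]
eef_rot: [179.8, -0.0, 90.0]
force: [-0.3, -0.8, 0.6]
opening: -0.0001
grasp_force: 0.0
```

apply_moves([
  [[0,0,0],0,0],
])

```text
clock: 11.32
tool_pos: [0.6242, 0.1104, 0.3586]
eef_rot: [179.9, -0.0, 90.0]
force: [0.8, 1.3, -0.3]
opening: -0.0
grasp_force: 0.6
```

```bash
python3 - <<'E'
from h import *
mk((591.6,87.2),.212)
E
```

```text
11.32 [624.2 110.4 358.6] [ 0.8  1.3 -0.3]
scene none
side 38 ang 178.4 rad 15.9
wrist 50 ang -165.4 rad 9.6
```

apply_moves([
  [[-0.5,-1.5,0],0,0],
  [[4.5,-2.5,0],0,0],
  [[0,0,0],0,0],
])

```text
clock: 11.85
tool_pos: [0.6199, 0.1144, 0.3577]
eef_rot: [-180.0, 0.0, 90.0]
force: [0.7, 1.2, 0.3]
opening: -0.0004
grasp_force: 0.3
```

```bash
python3 - <<'E'
from h import *
mk((591.6,87.2),.212)
E
```

```text
11.85 [619.9 114.4 357.7] [0.7 1.2 0.3]
scene none
side 38 ang -174.3 rad 15.7
wrist 194 ang -174.5 rad 17.2
```

apply_moves([
  [[8,10,0],0,0],
  [[0,0,-25],0,0],
  [[-20,-20,-24],0,0],
  [[-50,-35,0],0,0],
  [[-50,-35,0],0,0],
])

```text
clock: 12.62
tool_pos: [0.5395, 0.0018, 0.4067]
eef_rot: [180.0, 0.0, 90.1]
force: [0.6, -0.6, -0.1]
opening: 0.0
grasp_force: 0.0
```

apply_moves([
  [[-50,-12,0],0,0],
  [[-37,0,0],0,0],
  [[0,0,22],0,0],
  [[0,0,23],0,0],
  [[0,0,0],0,0],
])

```text
clock: 13.25
tool_pos: [0.5283, -0.0845, 0.3604]
eef_rot: [-179.8, -0.0, 90.0]
force: [-0.6, -0.2, 0.6]
opening: 0.0002
grasp_force: 0.0
```

apply_moves([
  [[0,10,0],0,0],
  [[-7,1,0],0,0],
  [[-8,0,0],0,0],
  [[-7,0,0],0,0],
  [[0,0,0],0,0],
])

```text
clock: 13.88
tool_pos: [0.5388, -0.1071, 0.3626]
eef_rot: [-179.8, 0.1, 90.0]
force: [-20.3, -5.3, 5.6]
opening: 0.0
grasp_force: 10.0
```

apply_moves([
  [[-9.5,3,0],0,0],
  [[-7,7,0],0,0],
  [[-7,10.5,0],0,0],
  [[-2.5,12.5,0],0,0],
  [[0,10,0],0,0],
])

```text
clock: 14.5
tool_pos: [0.5831, -0.134, 0.3634]
eef_rot: [179.9, 0.2, 89.9]
force: [-1.2, -17.5, 4.3]
opening: 0.0
grasp_force: 8.3
```

apply_moves([
  [[2.5,12.5,0],0,0],
  [[7,10.5,0],0,0],
  [[0,0,0],0,0],
])

```text
clock: 14.88
tool_pos: [0.6064, -0.1229, 0.3629]
eef_rot: [179.9, 0.1, 90.0]
force: [4.0, -2.3, 1.3]
opening: 0.0003
grasp_force: 2.5
```

```bash
python3 - <<'E'
from h import *
mk((576.5,-96.1),.2145)
E
```

```text
14.88 [ 606.4 -122.9  362.9] [ 4.  -2.3  1.3]
scene 36 ang 61.4 rad 13.7
side none
wrist 996 ang 63.1 rad 14.6
```

apply_moves([
  [[11,6,0],0,0],
  [[12.5,2,0],0,0],
  [[10,0,0],0,0],
  [[12,-3,0],0,0],
  [[4.5,-3.5,0],0,0],
])

```text
clock: 15.65
tool_pos: [0.6072, -0.072, 0.3632]
eef_rot: [179.8, -0.0, 90.1]
force: [4.8, 1.9, 4.5]
opening: -0.0
grasp_force: 2.4
```

apply_moves([
  [[0,0,0],0,0],
])

```text
clock: 15.78
tool_pos: [0.607, -0.0722, 0.363]
eef_rot: [179.9, -0.0, 90.1]
force: [4.2, 4.1, 2.7]
opening: 0.0003
grasp_force: 2.2
```

```bash
python3 - <<'E'
from h import *
mk((576.5,-96.1),.216)
E
```

```text
15.78 [607.  -72.2 363. ] [4.2 4.1 2.7]
scene none
side 52 ang -169.7 rad 15.6
wrist 170 ang -161.6 rad 14.0
```

apply_moves([
  [[3,-3,0],0,0],
  [[0,0,0],0,0],
])

```text
clock: 16.18
tool_pos: [0.6037, -0.0698, 0.3624]
eef_rot: [179.9, -0.0, 90.0]
force: [4.2, 4.2, 4.0]
opening: -0.0003
grasp_force: 2.5
```

```bash
python3 - <<'E'
from h import *
mk((576.5,-96.1),.216)
E
```

```text
16.18 [603.7 -69.8 362.4] [4.2 4.2 4. ]
scene none
side 52 ang -160.4 rad 15.9
wrist 87 ang -164.5 rad 21.1
```

apply_moves([
  [[8,10,0],0,0],
  [[0,0,-25],0,0],
  [[20,-20,-24],0,0],
  [[40,-25,0],0,0],
  [[40,-25,0],0,0],
])

```text
clock: 16.95
tool_pos: [0.5432, 0.039, 0.4105]
eef_rot: [-180.0, 0.0, 90.0]
force: [-0.0, -0.5, 0.3]
opening: -0.0003
grasp_force: 0.0
```

apply_moves([
  [[40,0,0],0,0],
  [[20,0,0],0,0],
  [[0,0,24],0,0],
  [[0,0,25],0,0],
  [[0,0,0],0,0],
])

```text
clock: 17.58
tool_pos: [0.5437, 0.0978, 0.3599]
eef_rot: [-179.8, 0.0, 90.0]
force: [-0.1, 0.5, -0.0]
opening: 0.0003
grasp_force: 0.0
```

apply_moves([
  [[0,10,0],0,0],
  [[-7,1,0],0,0],
  [[-8,0,0],0,0],
  [[-7,0,0],0,0],
  [[0,0,0],0,0],
])

```text
clock: 18.2
tool_pos: [0.5543, 0.0751, 0.3627]
eef_rot: [-179.8, 0.1, 90.0]
force: [-19.5, -7.1, 5.5]
opening: -0.0001
grasp_force: 9.9
```

apply_moves([
  [[-9.5,3,0],0,0],
  [[-7,7,0],0,0],
  [[-7,10.5,0],0,0],
  [[-2.5,12.5,0],0,0],
  [[0,10,0],0,0],
])

```text
clock: 18.82
tool_pos: [0.5987, 0.0486, 0.3633]
eef_rot: [179.9, 0.1, 89.9]
force: [-1.5, -12.4, 4.5]
opening: -0.0002
grasp_force: 5.8
```

apply_moves([
  [[2.5,12.5,0],0,0],
  [[7,10.5,0],0,0],
  [[0,0,0],0,0],
])

```text
clock: 19.2
tool_pos: [0.6215, 0.0597, 0.3623]
eef_rot: [179.9, 0.0, 90.0]
force: [1.7, -2.6, -0.4]
opening: -0.0001
grasp_force: 1.3
```

```bash
python3 - <<'E'
from h import *
mk((591.6,87.2),.2145)
E
```

```text
19.2 [621.5  59.7 362.3] [ 1.7 -2.6 -0.4]
scene 42 ang 28.8 rad 15.5
side none
wrist 967 ang 29.6 rad 14.9
```

apply_moves([
  [[11,5,0],0,0],
  [[12.5,2,0],0,0],
  [[10,0,0],0,0],
  [[12,-3,0],0,0],
  [[5,-4.5,0],0,0],
])

```text
clock: 19.98
tool_pos: [0.6204, 0.1113, 0.3631]
eef_rot: [179.7, -0.1, 90.1]
force: [9.4, 8.2, 5.9]
opening: 0.0002
grasp_force: 5.6
```

apply_moves([
  [[4,-4.5,0],0,0],
  [[0,0,0],0,0],
])

```text
clock: 20.23
tool_pos: [0.6152, 0.1151, 0.3629]
eef_rot: [179.9, -0.1, 90.1]
force: [3.2, 8.8, 8.0]
opening: -0.0002
grasp_force: 4.9
```

```bash
python3 - <<'E'
from h import *
mk((591.6,87.2),.216)
E
```

```text
20.23 [615.2 115.1 362.9] [3.2 8.8 8. ]
scene none
side 41 ang -178.6 rad 15.6
wrist 159 ang -179.5 rad 20.0
```

apply_moves([
  [[2.5,-3.5,0],0,0],
  [[0,0,0],0,0],
])

```text
clock: 20.62
tool_pos: [0.6118, 0.1172, 0.3626]
eef_rot: [179.9, -0.1, 90.0]
force: [3.1, 6.3, 4.4]
opening: -0.0001
grasp_force: 3.8
```

```bash
python3 - <<'E'
from h import *
mk((591.6,87.2),.216)
E
```

```text
20.62 [611.8 117.2 362.6] [3.1 6.3 4.4]
scene none
side 39 ang -172.7 rad 16.0
wrist 6 ang -179.9 rad 24.0
```

Retreat, then check both knobs from above. From (612, 117) I go out and up, then to the left view at (590, 10).

apply_moves([
  [[10,9,0],0,0],
  [[0,0,-25],0,0],
  [[-30,-5,-24],0,0],
  [[-45,-15,0],0,0],
  [[-42,-11,0],0,0],
])

```text
clock: 21.4
tool_pos: [0.5897, 0.0088, 0.4107]
eef_rot: [-180.0, -0.0, 90.0]
force: [0.7, -0.5, 0.4]
opening: -0.0004
grasp_force: 0.0
```

apply_moves([
  [[0,0,0],0,0],
  [[0,0,0],0,0],
])

```text
clock: 21.65
tool_pos: [0.5903, 0.0099, 0.4106]
eef_rot: [-180.0, -0.0, 90.0]
force: [-0.5, -0.1, -0.3]
opening: 0.0001
grasp_force: 0.0
```

```bash
python3 - <<'E'
from h import *
p=get_image("wrist")
print(knob(p,"left",.216)); mk((591.6,87.2),.216)
E
```

```text
{'conf': 0.81, 'c': array([591.5,  87.1]), 'r': 27.3, 'mark': array([575.8,  86. ]), 'n': 663, 'axis': np.float64(-176.6), 'ang': np.float64(-176.0)}
21.75 [590.3  10.4 410.5] [0.1 1.2 0.2]
scene 30 ang -171.0 rad 15.4
side 38 ang -173.2 rad 15.9
wrist 641 ang -175.7 rad 15.5
```

apply_moves([
  [[-45,0,0],0,0],
  [[-45,0,0],0,0],
  [[-45,-8,0],0,0],
  [[-45,-7,0],0,0],
  [[0,0,0],0,0],
])

```text
clock: 22.52
tool_pos: [0.5747, -0.1727, 0.4103]
eef_rot: [-180.0, 0.0, 89.8]
force: [1.2, 0.6, -0.4]
opening: -0.0
grasp_force: 0.0
```

```bash
python3 - <<'E'
from h import *
p=get_image("wrist")
print(knob(p,"right",.216)); mk((576.5,-96.1),.216)
save("w3.png",get_image("scene")["color"])
E
```

```text
{'conf': 0.78, 'c': array([576.2, -96.4]), 'r': 27.3, 'mark': array([ 561.4, -101. ]), 'n': 654, 'axis': np.float64(-163.3), 'ang': np.float64(-162.5)}
22.62 [ 575.1 -170.4  410.6] [ 0.5 -0.4 -0.8]
scene 28 ang -157.5 rad 16.8
side 52 ang -160.4 rad 15.9
wrist 607 ang -161.8 rad 15.3
```

View pics/w3.png

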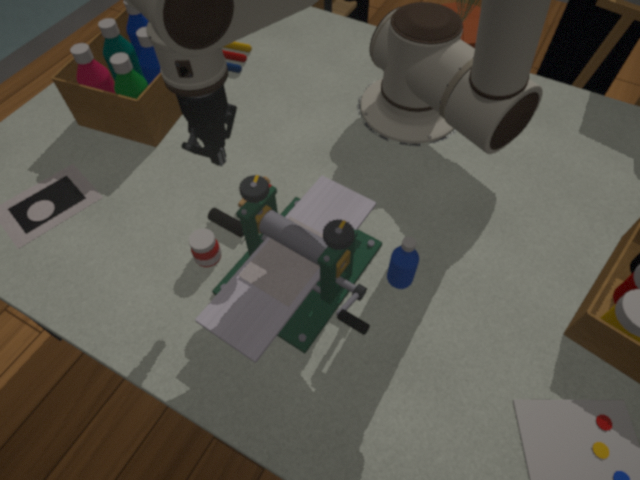

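The scene view shows both marks back at their start angles, with the jar, bottle and ink roller where they were. I raise the arm a little further and hand in.

apply_moves([
  [[0,0,-40],0,0],
  [[0,0,-40],0,0],
  [[0,0,0],0,0],
  [[0,0,0],0,0],
])

```text
clock: 23.32
tool_pos: [0.5751, -0.17, 0.4901]
eef_rot: [-180.0, -0.0, 90.0]
force: [0.5, -0.2, -1.9]
opening: -0.0003
grasp_force: 0.0
```

```bash
python3 -c "
from bench import order; print(order.hand_in())"
```

```text
the job is handed in; nothing more can be done
None
```

Both pressure screws are unscrewed two full turns, one turn at a time from side to side, measured about 2° (left) and 4° (right) short; the jar, bottle and ink roller look unmoved, the arm is clear, and the job was handed in at about 23 s (no verdict shown).

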